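Hold the inspection lamp's shutter half open on a comb section

TASK

Take the comb-honey section from its sloped rest and stand it upright on its short thin edge on the lamp's foot plate, in front of the window, centred on it and with its broad face square to it, and let go of it while the shutter is still shut. Then slide the lamp's sprung shutter by its post to half of its travel, where the post is level with the long mark on the lamp's top, and keep it there: finish while still holding the shutter half open. Do not disturb the jars and the loose lid.

Things in the scene. Friction and masses are not known exactly. Their poses are not given: they have to be found in the camera images.
- section: comb-honey section: flat wooden frame filled with amber comb, 22 (x) x 62 (y) x 96 (z) mm, 0.15 to 0.3 kg, origin at its centre; either end may be up. At the start it leans on the rest's slope: broad face on the slope, 62 mm width level, z 45 degrees from vertical towards the rest's +x. Turned back by 45 degrees about its y it is upright.
- rest: fixed wooden rest with a slope rising 45 degrees along its +x (away from the robot) and a low lip at the slope's foot. Only 36 mm wide (y), so the section overhangs it by 13 mm at each side; 100 mm long, 89 mm high. Origin under its centre, on the table. It stands left or right of the lamp.
- lamp: fixed grey inspection lamp, 60 (x) x 180 (y) x 140 (z) mm, origin under its centre on the table. Window 60 wide x 84 high in the face looking along its -x, centred at y -35, z 66. Foot plate before it: 8 mm thick, x -30 to -120, y -90 to +20. On the lamp's top, beside the post, three white ribs mark the post's place: shut (y -35, short), half (y 0, long), fully open (y +35, short).
- stand (a point): where the section is to stand: point on the upper surface of the foot plate (8 mm above the table), 80 mm in front of the lamp's centre (50 mm from the window face), in the middle of the window's width. Axes are those of the lamp: -x away from the window, y along the shutter's travel, z up.
- post (a point): grip point of the shutter's post: black upright post, 16 (x) x 14 (y) mm, standing 50 mm above the lamp's top at its front edge, top at 190 mm above the table; the point is in its middle, 18 mm below its top. It moves with the shutter. Axes are those of the lamp.
- shutter (a joint): travel of the steel shutter with its post along the lamp's +y, in m: 0 shut (window covered), 0.035 half, 0.07 fully open. A spring pulls it shut with 4.2 N at 0, 9.1 N at half and 14 N fully open; it snaps back when let go.
- jar_a: bystander: closed honey jar, 68 mm diameter, 95 mm high, brass-coloured cap, origin at the centre of its underside
- jar_b: bystander: another jar like it
- jar_lid: bystander: loose brass-coloured jar lid lying on the table, 66 mm diameter, 12 mm thick, origin at the centre of its underside
Mind the look-alikes: they are no part of the job. Of the things that look like the lamp, take the one that is nearest to the robot's base at the start.

How it is judged:
By the outcome, as a careful person would: the job done as asked, in the order asked, and still so for the second after the job is handed in, while the arm keeps its last pose, push and grip.
It also fails if it takes over 61 s, if anything falls off the work surface, if the arm or the gripper's body presses on something with over 40 N, if the wrist force passes 120 N, or if a joint passes its speed limit or range.

ROBOT

A 7-joint arm with a two-finger parallel gripper is mounted at the origin on the work surface. World frame = base frame: x ahead of the robot, y to its left, z up, the work surface at z = 0. Lengths are in mm, angles in rad, forces in N, time in s.
With the tool pointing down it reaches from about 350 to 900 mm from the base axis. Payload 19.9 kg.
Tool frame: the origin (TCP) lies at the very end of the fingers, on their centre line; the grasp point (between the pads) lies 19 mm behind it; z points along the fingers, y is the line along which they close (so a half turn about z gives the same grasp; the last joint's range is limited). The gripper opens to 94 mm and grips with 3 to 60 N. Pads are 16 mm wide; open, the fingers measure 119 mm over their backs; the gripper's body (75 mm by 177 mm) begins 78 mm behind the grasp point.
Start: joints at [-1.369, 0.417, -0.01, 1.614, 0.005, 1.111, -0.053], TCP at [150.254, 606.648, 205.425] pointing down, gripper open.
Joint ranges: [-2.81, 2.81], [-0.39, 2.02], [-1.27, 1.25], [0.06, 2.57], [-1.19, 4.33], [0.19, 2], [-2.82, 2.82]. Speed limits (rad/s): [1.89, 1.89, 2.39, 2.39, 3.01, 3.01, 3.01].

INTERFACE

Orientations are given as a unit quaternion [w, x, y, z].
In Python, from workcell import robot gives the robot as it stands. The module is installed in compiled form; this text tells all that it offers. Calls block until the motion is done:
- robot.goto(position, orientation): joint-space move of the TCP to a pose.
- robot.movel(position, vel=150, orientation=None): straight line of the TCP; orientation=None keeps the orientation; vel is the mean speed in mm/s.
- robot.goto_joints(angles): joint-space move.
- robot.command_gripper(opening): opening from 0.0 (shut) to 1.0 (fully open); the grip force is fixed at half the most; returns when the fingers have stopped.
- robot.pause(seconds).
- robot.solve_ik(position, orientation): joint angles nearest the present ones, or None.
- robot.capture(name): name is "scene" or "top"; returns a dict with "pixels" (480x640x3 uint8, red, green, blue), "intrinsics" (3x3 intrinsics, pixels), "extrinsics" (4x4, takes a point from world to camera coordinates). Camera axes: x right, y down, z forward; pixel columns grow to the right and rows downward; lengths in mm; the calibration is good to about 2 mm. A picture is of the moment at which its call begins. There is no depth.
A pose or a line that the arm cannot do raises robot.IKError and nothing moves.
- robot.close_job(): hands the job in; it is judged then, once.
Readings, each from a call of its own:
- robot.current_time(): time.
- robot.current_qpos(): joint angles.
- robot.current_qvel(): joint speeds.
- robot.current_joint_efforts(): joint torques, N m.
- robot.current_position(): TCP position.
- robot.current_ee_rot(): TCP orientation.
- robot.current_contact_force(): force on the tool from outside, world axes, zero at the start.
- robot.current_torque(): the same for the moment, N m.
- robot.current_opening(): opening from 0.0 (shut) to 1.0 (fully open).
- robot.current_finger_force(): force on a finger pad.
Only numpy, scipy, OpenCV 4.12 (cv2) and the standard library are available. Lean on these libraries where they do the work, as an engineer would, in place of code of your own. Each camera call takes 0.05 s, during which the arm holds its last target. There are 200 camera calls.

## Working session

There is one attempt and no reset: what is moved stays moved. The work goes in short steps, each a Python script; the robot and the scene stay as the last script left them, time stands still between calls to the robot, and variables do not carry over. Pictures are saved under pics/ and viewed, at most 10 in all, crops included, and the job is handed in when it is done.

```bash
mkdir -p pics; ls
python3 - <<'E'
from workcell import robot
import cv2,numpy as np
for n in("scene","top"):
    c=robot.capture(n); cv2.imwrite(f"pics/{n}0.png",c["pixels"][:,:,::-1])
    np.savez(f"{n}0.npz",**c)
    print(n,c["intrinsics"].round(1).tolist(),c["extrinsics"].round(3).tolist())
print(robot.current_time(),robot.current_ee_rot())
E
```

```text
pics
scene [[618.7, 0.0, 311.6], [0.0, 618.7, 233.7], [0.0, 0.0, 1.0]] [[0.777, 0.629, -0.016, -530.222], [0.424, -0.542, -0.725, -97.528], [-0.465, 0.557, -0.688, 1498.541], [0.0, 0.0, 0.0, 1.0]]
top [[515.3, 0.0, 321.0], [0.0, 515.3, 238.9], [0.0, 0.0, 1.0]] [[0.023, -1.0, 0.004, 98.793], [-0.997, -0.023, -0.074, 620.547], [0.074, -0.002, -0.997, 1316.861], [0.0, 0.0, 0.0, 1.0]]
0.1 [-2.44120286e-05  1.21123338e-01  9.92637340e-01 -4.97937317e-04]
```

View pics/scene0.png

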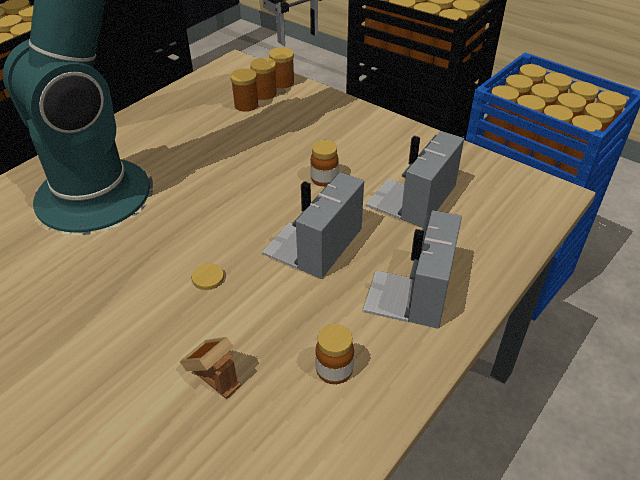

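View pics/top0.png

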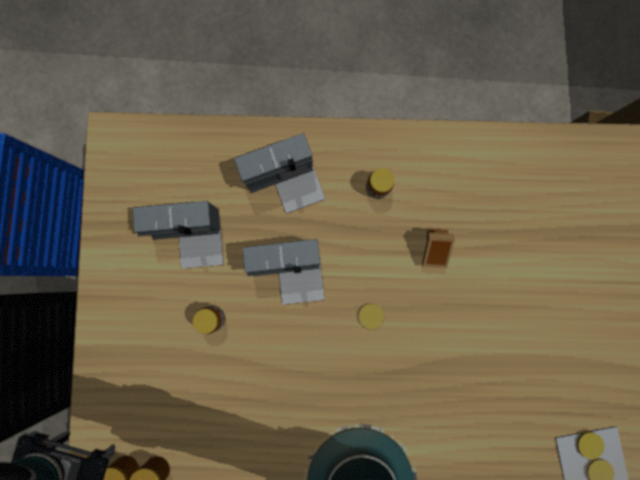

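The scene shows three lamp look-alikes. In the top view their centres are at (282,257), (178,218) and (275,162); (282,257) is nearest the base. The section on its rest is at top (438,250) and scene (212,365). The jars are at top (381,181) and (205,320), and the lid at (370,316). Next is a close crop to check the choice.

```bash
cat > h.py <<'E'
import numpy as np,cv2
def ray(c,uv):
    K,E=c["intrinsics"],c["extrinsics"];R,t=E[:3,:3],E[:3,3]
    d=R.T@np.linalg.solve(K,[uv[0],uv[1],1.]);return -R.T@t,d/np.linalg.norm(d)
def plane(c,uv,z):
    o,d=ray(c,uv);return o+d*(z-o[2])/d[2]
def tri(c1,u1,c2,u2):
    o1,d1=ray(c1,u1);o2,d2=ray(c2,u2)
    s=np.linalg.lstsq(np.c_[d1,-d2],o2-o1,rcond=None)[0]
    p,q=o1+d1*s[0],o2+d2*s[1];return (p+q)/2,np.linalg.norm(p-q)
def proj(c,p):
    q=c["intrinsics"]@(c["extrinsics"]@np.r_[p,1])[:3];return q[:2]/q[2]
E
python3 - <<'E'
from h import *
s=dict(np.load("scene0.npz"));t=dict(np.load("top0.npz"))
for uv in((282,257),(178,218),(275,162)): p=plane(t,uv,140);print(p.round(),np.hypot(*p[:2]).round())
def crop(c,u,v,w,h,k): return cv2.resize(c["pixels"][v:v+h,u:u+w,::-1],(w*k,h*k),interpolation=cv2.INTER_CUBIC)
a=crop(t,235,230,100,80,4);b=crop(t,410,215,60,60,5)
c=crop(s,255,170,120,110,4) if 0 else crop(s,255,170,120,110,3);d=crop(s,170,325,80,75,4)
im=np.zeros((660,740,3),np.uint8)
im[:320,:400]=a;im[:300,410:710]=b;im=im[:];im[325:655,:360]=c;im[325:625,410:730]=d
im=cv2.resize(im,None,fx=.9,fy=.9)
cv2.imwrite("pics/crop1.png",im[:600])
E
```

```text
[564. 205. 140.] 600.0
[651. 454. 140.] 794.0
[792. 228. 140.] 824.0
```

View pics/crop1.png

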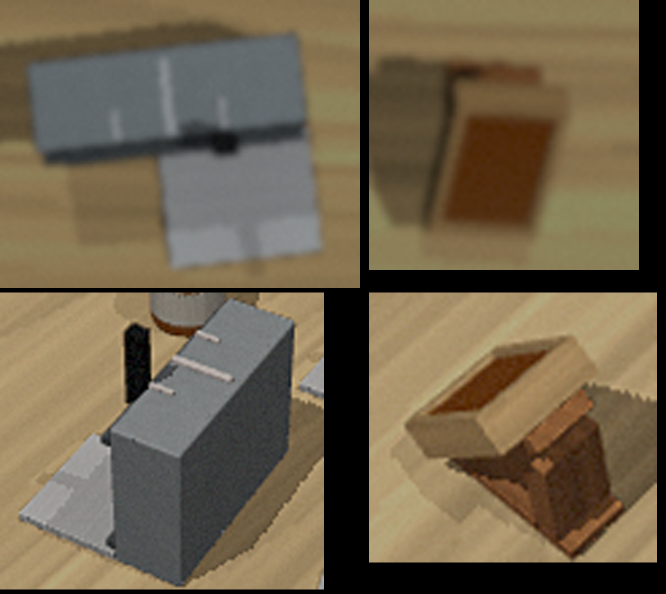

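Lamp choice confirmed: post, three ribs and foot plate are visible, post at the short "shut" rib. The section lies on the slope with its amber face up towards the robot. Now the corners, from masks.

Run:
```python
from h import *
s=dict(np.load("scene0.npz"));t=dict(np.load("top0.npz"))
for n,c,ctr in(("scene",s,(208,355)),("top",t,(438,252))):
    P=c["pixels"];u,v=ctr
    print(n,"amber",P[v,u],"around");
    im=cv2.resize(P[v-25:v+25,u-30:u+30],None,fx=6,fy=6,interpolation=cv2.INTER_CUBIC)
    hsv=cv2.cvtColor(im,cv2.COLOR_RGB2HSV)
    print([hsv[h,w].tolist() for h,w in((150,180),(100,180),(150,140),(220,180),(40,180),(150,230))])
    m=((hsv[...,1]>200)&(hsv[...,2]>60)).astype(np.uint8)
    cs=cv2.findContours(m,0,2)[0];k=max(cs,key=cv2.contourArea)
    q=cv2.approxPolyDP(cv2.convexHull(k),12,True)[:,0];print(cv2.contourArea(k)/36,((q+.5)/6-.5+[u-30,v-25]).round(1).tolist(),cv2.minAreaRect(k))
    cv2.drawContours(im,[q[:,None]],-1,(0,255,0),1);cv2.imwrite(f"/tmp/{n}.png",im[...,::-1])
    # lamp
a=cv2.imread("/tmp/scene.png");b=cv2.imread("/tmp/top.png")
def up(c,u,v,w,h,k): return cv2.resize(c["pixels"][v:v+h,u:u+w,::-1],(w*k,h*k),interpolation=cv2.INTER_CUBIC)
im=np.vstack([np.hstack([a,b]),np.hstack([up(t,240,232,90,75,4),up(s,260,175,90,75,4)])])
cv2.imwrite("pics/q2.png",im)
```

```text
scene amber [162 131  90] around
[[17, 114, 155], [12, 206, 94], [12, 226, 89], [17, 115, 151], [22, 81, 179], [18, 114, 163]]
164.30555555555554 [[218.2, 341.1], [200.1, 356.8], [186.9, 358.1], [205.4, 343.1]] ((151.26693725585938, 121.56050872802734), (45.46638107299805, 210.2445526123047), 50.9275016784668)
top amber [81 46 15] around
[[13, 214, 81], [14, 232, 79], [14, 223, 79], [14, 184, 86], [16, 132, 106], [14, 211, 82]]
347.3333333333333 [[449.2, 242.6], [443.6, 262.4], [427.6, 261.4], [432.4, 241.4]] ((185.528076171875, 154.04495239257812), (104.3348159790039, 144.6596221923828), 12.994616508483887)
```

View pics/q2.png

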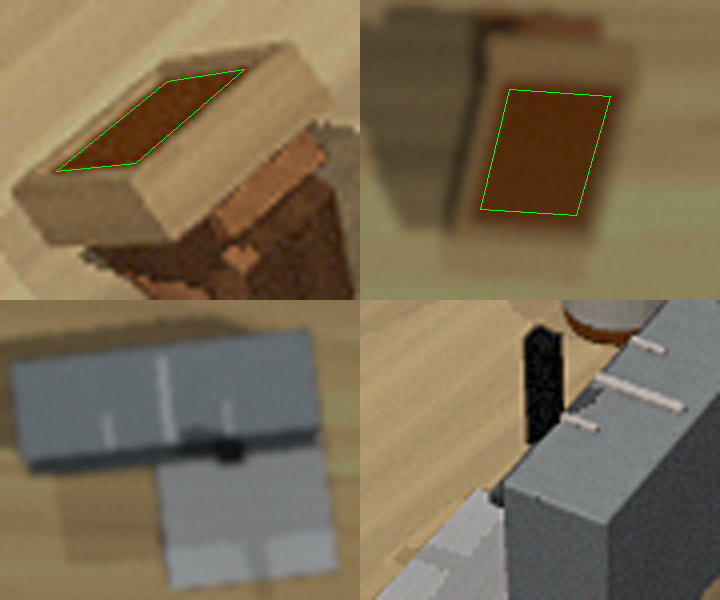

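```bash
cat > fit.py <<'E'
from h import *
from scipy.optimize import least_squares
from scipy.spatial.transform import Rotation as Ro
s=dict(np.load("scene0.npz"));t=dict(np.load("top0.npz"))
L=lambda p,k,o:(np.array(p)+.5)/k-.5+o
def fit(obs,pose,x0,name):
    def r(x):
        return np.concatenate([proj(c,pose(x,np.array(m,float)))-uv for c,uv,m in obs])
    f=least_squares(r,x0,loss="soft_l1",x_scale=[10]*(len(x0)-1)+[.1]);print(name,f.x.round(3));print(r(f.x).reshape(-1,2).round(1).tolist());return f.x
lamp=lambda x,m:Ro.from_euler("z",x[3]).apply(m)+[x[0],x[1],x[2]]
o=[]
for p,m in(((296.5,221.7),(-30,-90,140)),((322.8,230.9),(30,-90,140)),((363.9,181.3),(30,90,140)),((339.4,172.8),(-30,90,140)),((322.8,278),(30,-90,0)),((262.4,253.1),(-120,-90,8))): o.append((s,np.array(p),m))
for p,m in(((13,62),(30,90,140)),((308,32),(30,-90,140)),((318,131),(-30,-90,140)),((28,159),(-30,90,140)),((172,288),(-120,20,8)),((337,270),(-120,-90,8))): o.append((t,L(p,4,(240,232)),m))
xl=fit(o,lamp,[564,205,0,.1],"lamp")
q,e=tri(s,L((183,28),4,(260,175)),t,L((230,448),4,(240,157)))
print("post top approx",q.round(1),e.round(1),"pred",lamp(xl,np.array([-22,-35,190])).round(1))
def sec(x,m): return (Ro.from_euler("z",x[3])*Ro.from_euler("y",np.pi/4)).apply(m)+x[:3]
o=[]
for p,m in(((14,190),(-11,-31,-48)),((135,181),(-11,-31,48)),((290,43),(-11,31,48)),((330,95),(11,31,48)),((165,243),(11,-31,48)),((50,243),(11,-31,-48))): o.append((s,L(p,6,(178,330)),m))
xs=fit(o,sec,[580,-130,80,-.05],"section scene only")
o2=o+[(t,np.array(p),m) for p,m in(((449.2,242.6),(-8,-22,39)),((427.6,261.4),(-8,22,-39)),((443.6,262.4),(-8,-22,-39)),((432.4,241.4),(-8,22,39)))]
xs=fit(o2,sec,xs,"section both")
q,e=tri(s,proj(s,sec(xs,np.array([-11,0,0.]))),t,np.mean([(449.2,242.6),(443.6,262.4),(427.6,261.4),(432.4,241.4)],0));print("tri face ctr",q.round(1),e.round(1),sec(xs,np.array([-11,0,0.])).round(1))
np.savez("est.npz",lamp=xl,sec=xs)
E
python3 fit.py
```

```text
lamp [ 5.68383e+02  2.08058e+02 -4.86900e+00  1.46000e-01]
[[-0.9, -0.1], [-0.7, 1.1], [0.9, -0.3], [0.4, -0.5], [-0.4, 2.9], [-0.2, -0.3], [-1.3, 0.4], [0.2, -1.4], [0.8, -1.1], [-2.2, 1.2], [-0.4, 0.4], [0.2, -0.3]]
post top approx [536.8 165.5 195.7] 0.4 pred [551.7 170.2 185.1]
section scene only [ 5.78399e+02 -1.72968e+02  3.58210e+01 -3.10000e-02]
[[-0.5, -0.2], [-1.0, -0.5], [-0.3, -0.1], [0.2, 1.3], [1.4, -0.5], [0.4, 0.5]]
section both [ 5.92581e+02 -1.82371e+02  5.86750e+01 -3.70000e-02]
[[-1.1, -0.2], [-1.3, -0.4], [0.3, -0.5], [0.9, 1.2], [1.3, -0.1], [-0.0, 0.7], [0.9, -1.0], [-1.0, 2.1], [0.1, 2.1], [-0.1, -0.9]]
tri face ctr [ 587.7 -182.3   69.3] 2.9 [ 584.8 -182.1   66.5]
```

Run:
```python
from h import *
s=dict(np.load("scene0.npz"));t=dict(np.load("top0.npz"))
def pan(c,u,v,w,h,k):
    P=c["pixels"][v:v+h,u:u+w,::-1]
    P=cv2.convertScaleAbs(P,alpha=1.6 if c is t else 1.1)
    im=cv2.resize(P,(w*k,h*k),interpolation=cv2.INTER_CUBIC)
    for x in range(u-u%10+10,u+w,10):
        X=int((x-u+.5)*k);im[::4,X]=(255,255,0);cv2.putText(im,str(x),(X+1,9),0,.33,(0,0,255),1)
    for y in range(v-v%10+10,v+h,10):
        Y=int((y-v+.5)*k);im[Y,::4]=(255,255,0);cv2.putText(im,str(y),(0,Y-1),0,.33,(0,0,255),1)
    return im
a=np.hstack([pan(s,177,332,66,50,6),pan(t,417,222,66,50,6)])
b=np.hstack([pan(s,258,168,112,113,3) if 0 else cv2.copyMakeBorder(pan(s,258,168,112,74,3),0,0,0,60,0),pan(t,238,232,99,74,4)])
b=np.hstack([pan(s,258,170,112,112,3)[:,:],pan(t,238,232,100,84,4)])if 0 else np.hstack([cv2.resize(pan(s,258,170,112,112,3),(300,300)),cv2.copyMakeBorder(pan(t,238,232,98,75,4),0,0,0,100,0)])
cv2.imwrite("pics/g1.png",np.vstack([a,b]))
```

```text
Traceback (most recent call last):
ValueError: all the input array dimensions except for the concatenation axis must match exactly, but along dimension 0, the array at index 0 has size 222 and the array at index 1 has size 296
```

```bash
cat > pan.py <<'E'
from h import *
def pan(c,u,v,w,h,k,al=1.2):
    P=cv2.convertScaleAbs(np.ascontiguousarray(c["pixels"][v:v+h,u:u+w,::-1]),alpha=al)
    im=cv2.resize(P,(w*k,h*k),interpolation=cv2.INTER_CUBIC)
    for x in range(u-u%10+10,u+w,10):
        X=int((x-u+.5)*k);im[::4,X]=(255,255,0);cv2.putText(im,str(x),(X+1,9),0,.33,(0,0,255),1)
    for y in range(v-v%10+10,v+h,10):
        Y=int((y-v+.5)*k);im[Y,::4]=(255,255,0);cv2.putText(im,str(y),(0,Y-1),0,.33,(0,0,255),1)
    return im
E
python3 - <<'E'
from pan import *
s=dict(np.load("scene0.npz"));t=dict(np.load("top0.npz"))
a=np.hstack([pan(s,177,332,66,45,6),pan(t,417,226,66,45,6,1.6)])
b=np.hstack([pan(s,258,170,112,110,3),pan(t,238,232,114,82,4,1.6)[:330]]) if 0 else None
l=pan(s,258,170,112,110,3);r=pan(t,238,232,114,82,4,1.6);r=cv2.copyMakeBorder(r,0,2,0,0,0)
b=np.hstack([l,r]);b=b[:,:792];a=cv2.copyMakeBorder(a,0,0,0,792-a.shape[1],0) if a.shape[1]<792 else a[:,:792]
b=cv2.copyMakeBorder(b,0,0,0,792-b.shape[1],0)
cv2.imwrite("pics/g1.png",np.vstack([a,b])[:600])
E
```

```text
(no output)
```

View pics/g1.png

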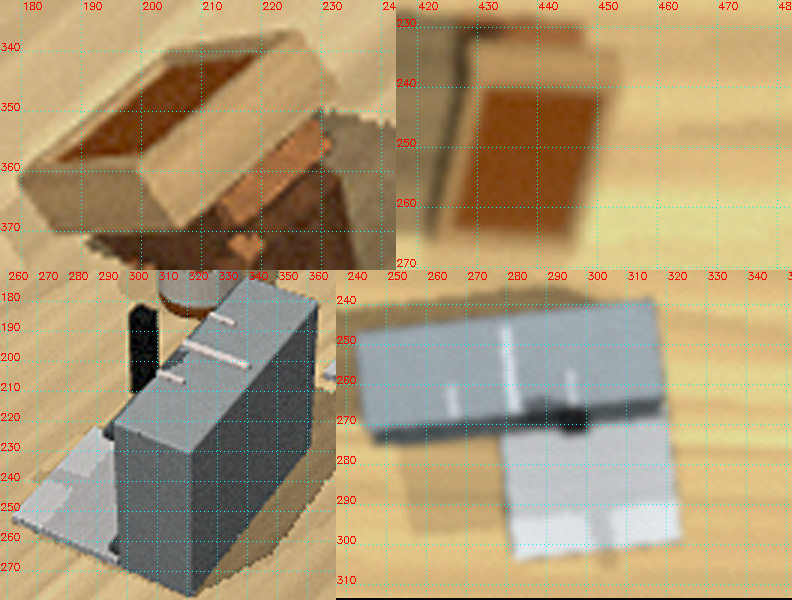

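```bash
python3 - <<'E'
import re
f=open("fit.py").read()
a=f.index("o=[]\nfor p,m in(((296");b=f.index("xl=fit")
f=f[:a]+'''o=[]
for p,m in(((295.2,220.5),(-30,-90,140)),((320.8,230.5),(30,-90,140)),((363.5,180.2),(30,90,140)),((321.8,277.8),(30,-90,0)),((261.5,252.8),(-120,-90,8)),((360.8,231.2),(30,90,0))): o.append((s,np.array(p),m))
for p,m in(((242.8,246.5),(30,90,140)),((317.3,238.3),(30,-90,140)),((319,263.5),(-30,-90,140)),((246.5,271.5),(-30,90,140)),((282.5,304),(-120,20,8)),((324,299),(-120,-90,8))): o.append((t,np.array(p),m))
for i in range(12):
    for j in range(i+1,12):
        if o[i][2]==o[j][2]:
            q,e=tri(o[i][0],o[i][1],o[j][0],o[j][1]);print(o[i][2],q.round(1),e.round(1))
'''+f[b:]
# section corners from grid panel (k=6, u0=177,v0=332)
a=f.index("o=[]\nfor p,m in(((14,190)");b=f.index("xs=fit(o,sec,[")
f=f[:a]+'''o=[]
for p,m in(((18,178),(-11,-31,-48)),((136,170),(-11,-31,48)),((294,31),(-11,31,48)),((332,80),(11,31,48)),((170,229),(11,-31,48)),((57,229),(11,-31,-48)),((167,50),(-11,31,-48))): o.append((s,L(p,6,(177,332)),m))
'''+f[b:]
f=f.replace("o2=o+[","C=np.mean([(449.2,242.6),(443.6,262.4),(427.6,261.4),(432.4,241.4)],0)\no2=o+[(t,C,(-8,0,0)),(t,C,(-8,0,0)),(t,L((620-396,47),6,(417,226)),(-11,-31,48))]\n_=[")
open("fit.py","w").write(f)
E
python3 fit.py
```

```text
(-30, -90, 140) [550.6 116.2 136.4] 1.6
(30, -90, 140) [610.2 121.7 139.9] 1.4
(30, 90, 140) [586.1 297.  140.7] 2.6
(-120, -90, 8) [461.8 101.2   2.9] 1.3
lamp [ 5.68535e+02  2.06052e+02 -1.33300e+00  1.39000e-01]
[[-0.5, 0.2], [0.4, 0.7], [1.1, 0.1], [-0.3, 2.6], [0.0, -0.9], [1.1, -2.2], [-0.5, 0.6], [0.4, 0.0], [1.7, -0.0], [-1.5, 0.8], [0.1, 0.0], [0.5, 0.1]]
post top approx [536.8 165.5 195.7] 0.4 pred [551.6 168.3 188.7]
section scene only [ 5.73607e+02 -1.70458e+02  2.91560e+01 -3.10000e-02]
[[-0.3, -0.4], [-0.5, -0.8], [-0.4, -0.0], [0.3, 1.7], [1.2, -0.4], [0.1, 0.6], [0.0, 0.0]]
section both [ 5.93584e+02 -1.82970e+02  6.03590e+01 -2.90000e-02]
[[-0.8, -0.1], [-0.3, -0.6], [0.7, -0.7], [1.7, 1.4], [1.7, 0.1], [-0.2, 1.2], [0.3, -0.5], [0.3, 0.4], [0.3, 0.4], [1.1, 5.9]]
tri face ctr [ 587.7 -182.3   69.4] 2.9 [ 585.8 -182.7   68.1]
```

```bash
sed -i 's/(t,L((620-396,47),6,(417,226)),(-11,-31,48))\]/(t,L((620-396,47),6,(417,226)),(11,-31,48)),(t,L((472-396,40),6,(417,226)),(11,31,48))]/' fit.py
cat >> fit.py <<'E'
for a,b in((4,9),(3,10)):
    q,e=tri(o2[a][0],o2[a][1],o2[b][0],o2[b][1]);print(o2[a][2],q.round(1),e.round(1),"fit",sec(xs,np.array(o2[a][2],float)).round(1))
E
python3 fit.py | tail -6
```

```text
[[-0.3, -0.4], [-0.5, -0.8], [-0.4, -0.0], [0.3, 1.7], [1.2, -0.4], [0.1, 0.6], [0.0, 0.0]]
section both [ 5.93480e+02 -1.83325e+02  6.05990e+01 -3.90000e-02]
[[-1.0, -0.3], [-0.7, -0.6], [0.5, -0.5], [1.4, 1.7], [1.2, 0.2], [-0.4, 1.0], [0.4, -0.5], [0.5, 0.4], [0.5, 0.4], [0.0, 0.3], [-0.3, -0.1]]
tri face ctr [ 587.6 -182.4   69.4] 3.2 [ 585.7 -183.    68.4]
(11, -31, 48) [ 633.7 -216.5   87.9] 2.4 fit [ 634.  -215.9   86.8]
(11, 31, 48) [ 635.2 -154.4   91. ] 1.6 fit [ 636.4 -154.    86.8]
```

```bash
cat > plan.py <<'E'
from h import *
from scipy.spatial.transform import Rotation as Ro
LAMP=np.array([568.5,205.5,0]);LY=.138
SEC=np.array([593.5,-183.,61]);SY=-.033
def lp(*m): return Ro.from_euler("z",LY).apply(m)+LAMP
def R(yaw,tilt=0,flip=1):
    return Ro.from_euler("z",yaw)*Ro.from_euler("y",-tilt)*Ro.from_matrix(np.diag([-1,1,-1] if flip>0 else [1,-1,-1]))
def Q(r): q=r.as_quat();return [float(v) for v in(q[3],q[0],q[1],q[2])]
def tcp(g,r): return list(map(float,np.array(g)+19*r.as_matrix()[:,2]))
E
python3 - <<'E'
from plan import *
from workcell import robot
print(lp(-80,-35,8),lp(-37,-35,172))
for fl in(1,-1):
    for n,g,r in(("pick",SEC,R(SY,0,fl)),("pick up",SEC+[0,0,260],R(SY,0,fl)),("carry",lp(-80,-35,300),R(LY,np.pi/4,fl)),("place",lp(-80,-35,56),R(LY,np.pi/4,fl)),("back",lp(-180,-35,156),R(LY,np.pi/4,fl)),("post",lp(-37,0,172),R(LY,0,fl)),("postup",lp(-37,-35,300),R(LY,0,fl))):
        q=robot.solve_ik(tcp(g,r),Q(r));print(fl,n,None if q is None else np.round(q,2))
E
```

```text
[494.07523603 159.82774905   8.        ] [536.6664394  165.74293246 172.        ]
1 pick [-0.15  0.67  0.55  1.76 -0.45  0.84  2.14]
1 pick up [-0.41  0.47  0.95  1.52 -0.39  1.34  2.11]
1 carry [-1.07 -0.23  0.47  2.35  1.06  0.47  0.28]
1 place [-0.53  0.45 -0.01  2.51  2.64  0.63 -1.45]
1 back None
1 post [-0.61  0.38  0.25  1.82 -0.11  0.96  1.39]
1 postup [-0.64  0.25  0.35  1.69 -0.09  1.22  1.44]
-1 pick [-0.44  0.89  1.04  1.77 -0.9   1.04 -0.66]
-1 pick up [-0.46  0.51  1.04  1.53 -0.45  1.36 -0.99]
-1 carry [ 0.22 -0.2  -0.67  2.32  0.49  0.26 -2.35]
-1 place [ 0.28  0.65 -0.91  2.49  2.33  0.89  2.28]
-1 back None
-1 post [-0.93  0.44  0.67  1.83 -0.32  0.98 -1.56]
-1 postup [-0.94  0.29  0.73  1.7  -0.2   1.23 -1.6 ]
```

Run:
```python
from plan import *
from workcell import robot
for a in(15,25,35,45):
  tp,tl=np.deg2rad(-a),np.deg2rad(45-a)
  for fl in(1,-1):
    for n,g,r in(("pick",SEC,R(SY,tp,fl)),("up",SEC+[0,0,200],R(SY,tp,fl)),("carry",lp(-80,-35,260),R(LY,tl,fl)),("place",lp(-80,-35,56),R(LY,tl,fl)),("back",lp(-80,-35,56)-R(LY,tl,fl).as_matrix()[:,2]*150,R(LY,tl,fl))):
        q=robot.solve_ik(tcp(g,r),Q(r));print(a,fl,n,None if q is None else np.round(q,2))
```

```text
15 1 pick [-0.16  0.82  0.6   1.54 -0.38  1.18  2.06]
15 1 up [-0.32  0.69  0.9   1.39 -0.4   1.53  2.12]
15 1 carry [-1.   -0.09  0.5   2.22  0.43  0.53  0.91]
15 1 place [-0.44  0.36 -0.03  2.37  2.03  0.2  -0.76]
15 1 back [-0.99 -0.11  0.41  2.45  0.71  0.4   0.54]
15 -1 pick [-0.27  0.89  0.8   1.54 -0.54  1.22 -0.96]
15 -1 up [-0.4   0.79  1.11  1.4  -0.54  1.59 -0.91]
15 -1 carry [-0.62 -0.06  0.14  2.21  0.36  0.52 -2.18]
15 -1 place [-0.46  0.36 -0.01  2.37  2.05  0.19  2.37]
15 -1 back [-0.39 -0.08 -0.16  2.43  0.57  0.36 -2.48]
25 1 pick [-0.14  0.92  0.6   1.39 -0.34  1.39  2.03]
25 1 up [-0.25  0.79  0.85  1.26 -0.36  1.72  2.1 ]
25 1 carry [-0.89 -0.    0.46  2.1   0.15  0.72  1.18]
25 1 place [-0.56  0.36  0.15  2.26  0.25  0.19  1.04]
25 1 back [-0.91 -0.01  0.44  2.27  0.22  0.56  1.07]
25 -1 pick [-0.23  0.98  0.77  1.39 -0.47  1.42 -1.01]
25 -1 up [-0.33  0.88  1.06  1.26 -0.49  1.76 -0.93]
25 -1 carry [-0.89 -0.    0.46  2.1   0.15  0.72 -1.96]
25 -1 place [-1.04  0.46  0.71  2.27 -0.87  0.25 -1.05]
25 -1 back [-0.88 -0.01  0.41  2.27  0.22  0.56 -2.07]
35 1 pick 
[... 301 characters left out ...]
  1.63 -1.03]
35 -1 up [-0.24  0.94  0.96  1.12 -0.4   1.92 -0.97]
35 -1 carry [-0.99  0.1   0.63  1.97 -0.03  0.91 -1.78]
35 -1 place [-0.86  0.46  0.55  2.15 -0.44  0.46 -1.43]
35 -1 back [-1.01  0.13  0.64  2.1  -0.05  0.78 -1.78]
45 1 pick [-0.07  1.14  0.56  1.08 -0.26  1.79  1.98]
45 1 up None
45 1 carry [-0.67  0.2   0.34  1.84 -0.07  1.11  1.41]
45 1 place [-0.55  0.47  0.22  2.01 -0.16  0.68  1.48]
45 1 back [-0.65  0.26  0.33  1.9  -0.1   1.    1.43]
45 -1 pick [-0.18  1.22  0.82  1.09 -0.44  1.83 -1.03]
45 -1 up None
45 -1 carry [-0.98  0.23  0.71  1.85 -0.17  1.12 -1.64]
45 -1 place [-0.84  0.53  0.59  2.02 -0.44  0.72 -1.41]
45 -1 back [-0.97  0.3   0.72  1.91 -0.24  1.01 -1.58]
```

Run:
```python
from plan import *
from workcell import robot
r=R(SY,np.deg2rad(-35));b=-r.as_matrix()[:,2]
p=robot.current_position();robot.movel([p[0],p[1],380],vel=250)
robot.goto(tcp(SEC+[0,0,300],R(SY)),Q(R(SY)))
robot.goto(tcp(SEC+b*130,r),Q(r))
print(robot.current_time(),robot.current_contact_force())
robot.movel(tcp(SEC,r),vel=120);print(robot.current_contact_force())
robot.command_gripper(0.0);print("opening",robot.current_opening()*94,robot.current_finger_force(),robot.current_contact_force())
robot.movel(tcp(SEC+[0,0,40],r),vel=80)
print("opening",robot.current_opening()*94,robot.current_contact_force(),robot.current_time())
from pan import *
C={n:robot.capture(n) for n in("scene","top")}
for n in C: np.savez(n+"1.npz",**C[n])
u,v=np.round(proj(C["scene"],SEC+[0,0,40])).astype(int);u2,v2=np.round(proj(C["top"],SEC+[0,0,40])).astype(int)
cv2.imwrite("pics/grasp.png",np.hstack([pan(C["scene"],u-50,v-55,100,110,4),pan(C["top"],u2-50,v2-55,100,110,4,1.5)]))
```

```text
5.1583 [ 0.19531748 -0.01390069  1.31306548]
[-0.18522757  0.46072969 -0.35773026]
opening 62.305897179103894 29.99991148710251 [ 0.16756116  0.57776964 -0.06015686]
opening 61.72943517104644 [ 0.85655466  1.00413122 -2.09762189] 7.6417
```

View pics/grasp.png

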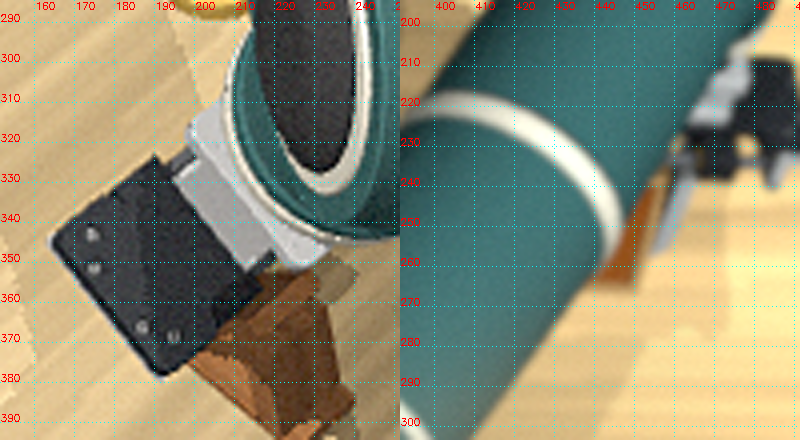

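The section is held (62 mm opening, about 2 N weight). The rest is empty in the scene view around (215,360). Now I carry it above the stand and look.

Run:
```python
from plan import *
from pan import *
from workcell import robot
r=R(SY,np.deg2rad(-35))
robot.movel(tcp(SEC+[0,0,200],r),vel=150)
r=R(LY,np.deg2rad(10))
robot.goto(tcp(lp(-80,-35,270),r),Q(r))
G=lp(-80,-35,130)
robot.movel(tcp(G,r),vel=150)
print(robot.current_opening()*94,robot.current_contact_force(),robot.current_time())
C={n:robot.capture(n) for n in("scene","top")}
for n in C: np.savez(n+"2.npz",**C[n])
u,v=np.round(proj(C["scene"],G)).astype(int);u2,v2=np.round(proj(C["top"],G)).astype(int);print(u,v,u2,v2)
cv2.imwrite("pics/hold.png",np.hstack([pan(C["scene"],u-50,v-50,110,120,4,1.5),pan(C["top"],u2-45,v2-60,88,120,4,1.5)]))
```

```text
61.87267807648639 [-0.32306733 -0.02430564 -2.06070422] 11.6417
288 200 300 287
```

View pics/hold.png

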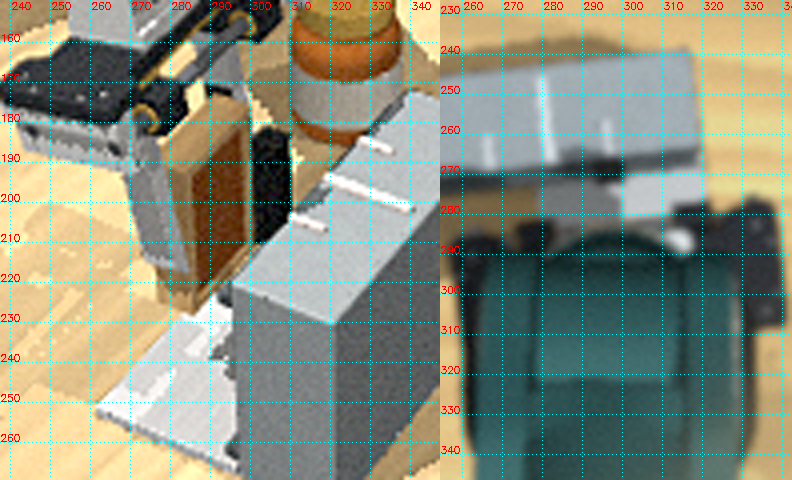

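Run:
```python
from plan import *
s=dict(np.load("scene2.npz"));G=lp(-80,-35,130)-LAMP*0
D=Ro.from_euler("z",LY)
for m,o in(((11,-31,-48),(286.3,228.3)),((-11,-31,-48),(277,224)),((11,31,48),(299.5,173.3)),((11,-31,48),None),((11,31,-48),None)):
    print(m,proj(s,G+D.apply(m)).round(1),o)
for d in((5,0,0),(0,5,0),(0,0,5)): print(d,(proj(s,G+D.apply(d))-proj(s,G)).round(2))
```

```text
(11, -31, -48) [285.7 227.9] (286.3, 228.3)
(-11, -31, -48) [276.8 224.3] (277, 224)
(11, 31, 48) [300.2 175.1] (299.5, 173.3)
(11, -31, 48) [283.5 192.1] None
(11, 31, -48) [301.5 210.7] None
(5, 0, 0) [2.06 0.79]
(0, 5, 0) [ 1.31 -1.37]
(0, 0, 5) [-0.1  -1.86]
```

The scene view shows the section upright above the foot plate. Its bottom corners at (286,228) and (277,224) agree with prediction to about 1 px, so I lower it with force checks.

Run:
```python
from plan import *
from pan import *
from workcell import robot
r=R(LY,np.deg2rad(10));b=-r.as_matrix()[:,2]
robot.movel(tcp(lp(-80,-35,61),r),vel=80);robot.pause(.2);f0=robot.current_contact_force()
z=61
while z>50:
    z-=.7;robot.movel(tcp(lp(-80,-35,z),r),vel=15);f=robot.current_contact_force()
    if f[2]-f0[2]>4: break
print(z,f0,f,robot.current_time())
robot.command_gripper(1.0);robot.pause(.2)
G=lp(-80,-35,z)
robot.movel(tcp(G+b*130,r),vel=120)
r0=R(LY)
P=lp(-37,-35,172)
robot.goto(tcp(lp(-150,-35,330),r0),Q(r0))
print(robot.current_contact_force(),robot.current_time())
C={n:robot.capture(n) for n in("scene","top")}
for n in C: np.savez(n+"3.npz",**C[n])
S=lp(-80,-35,56)
for m in((11,-31,-48),(-11,-31,-48),(11,-31,48),(11,31,48),(-11,-31,48)):
    print(m,proj(C["scene"],S+Ro.from_euler("z",LY).apply(m)).round(1),proj(C["top"],S+Ro.from_euler("z",LY).apply(m)).round(1))
u,v=np.round(proj(C["scene"],P)).astype(int);u2,v2=np.round(proj(C["top"],P)).astype(int);print(u,v,u2,v2)
cv2.imwrite("pics/placed.png",np.hstack([pan(C["scene"],u-50,v-40,100,120,4,1.5),pan(C["top"],u2-48,v2-60,96,120,4,1.5)]))
```

```text
56.79999999999998 [-0.0991815  -0.71162886 -1.54984651] [-5.60946541 -0.88969795 14.91451989] 14.45
[-0.77066029  1.24322331 -0.42540252] 17.225
(11, -31, -48) [287.2 253.1] [313.3 280.7]
(-11, -31, -48) [278.7 249.5] [314.3 289.1]
(11, -31, 48) [285.2 220.1] [312.9 281. ]
(11, 31, 48) [301.2 202.9] [287.5 284. ]
(-11, -31, 48) [276.2 216.4] [313.9 290.1]
306 191 298 269
```

View pics/placed.png

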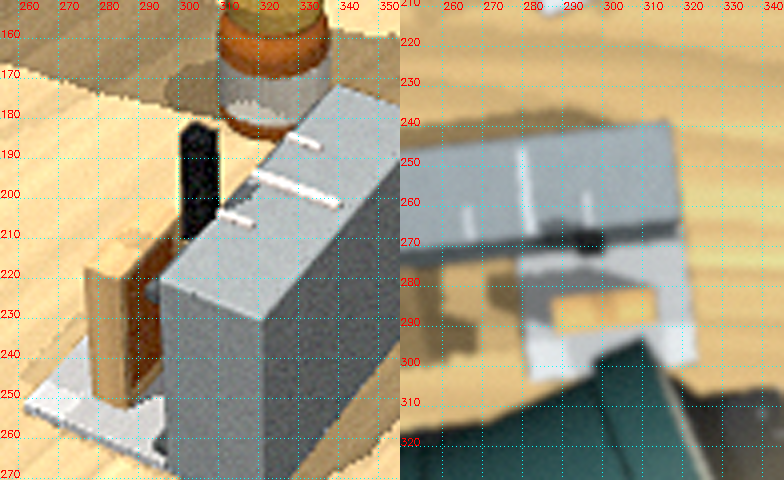

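The section stands upright and alone on the plate. Its top-face corners in the top view at (287,284) and (313,280) match the target to about 1 px. The shutter is still shut, with the post at the short rib. Next I grip the post.

Run:
```python
from plan import *
from pan import *
from workcell import robot
r=R(LY);L=Ro.from_euler("z",-LY)
robot.command_gripper(0.45)
robot.goto(tcp(lp(-37,-35,290),r),Q(r))
f0=robot.current_contact_force()
robot.movel(tcp(lp(-37,-35,172),r),vel=100);print(L.apply(robot.current_contact_force()-f0))
robot.command_gripper(0.0);robot.pause(.2);print(robot.current_opening()*94,robot.current_finger_force(),L.apply(robot.current_contact_force()-f0))
for y in(-30,-20,-10,0):
    robot.movel(tcp(lp(-37,y,172),r),vel=40);robot.pause(.2)
    print(y,L.apply(robot.current_contact_force()-f0).round(2),L.apply(np.array(robot.current_position())-LAMP).round(1))
print(robot.current_opening()*94,robot.current_time())
C={n:robot.capture(n) for n in("scene","top")}
for n in C: np.savez(n+"4.npz",**C[n])
u,v=np.round(proj(C["scene"],lp(-37,0,172))).astype(int);u2,v2=np.round(proj(C["top"],lp(-37,0,172))).astype(int);print(u,v,u2,v2)
cv2.imwrite("pics/half.png",np.hstack([pan(C["scene"],u-60,v-55,110,120,4,1.5),pan(C["top"],u2-42,v2-60,85,120,4,1.5)]))
```

```text
[-0.64564901  0.5361856   0.45786444]
13.870740524012627 30.000985264778137 [-1.40060415 10.97724225  2.50726428]
-30 [-0.28 -3.99  4.17] [-36.9 -30.6 153.1]
-20 [-0.73 -5.15  4.08] [-37.  -20.5 153.1]
-10 [-1.34 -6.19  3.97] [-37.  -10.8 153.1]
0 [-1.72 -8.12  4.82] [-37.   -1.1 153.1]
13.57894484322952 23.3833
315 181 282 271
```

View pics/half.png

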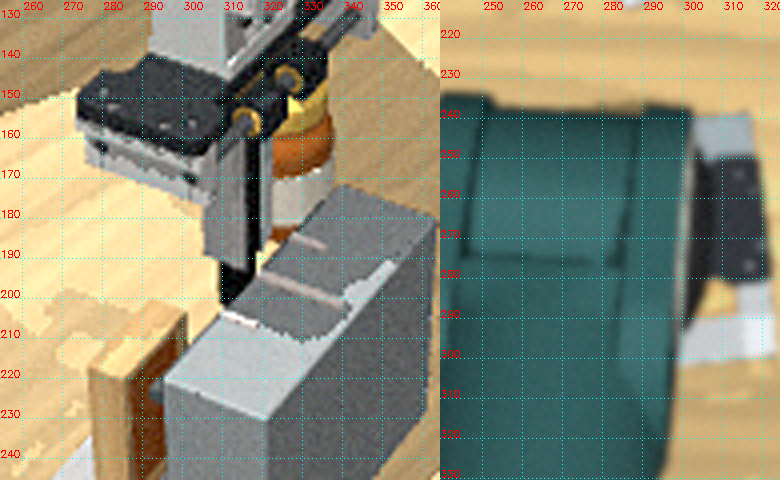

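The section is still standing, and the post is near the long rib at scene (314,197). The arm gives about 1 mm under the spring, so I correct for that and measure the shift of the post's edges from shut.

```bash
cat > edge.py <<'E'
from plan import *
def edges(c,y,z):
    out=[]
    for dz in(-2,0,2,4):
        u,v=proj(c,lp(-37,y,z+dz));v=int(round(v));x=np.arange(int(u)-12,int(u)+13)
        g=c["pixels"][v,x].astype(float).mean(1);d=g<55
        i=np.where(d)[0]
        if len(i)==0: continue
        run=max(np.split(i,np.where(np.diff(i)>1)[0]+1),key=len);a,b=run[0],run[-1]
        L=x[a]-(55-g[a])/(g[a-1]-g[a]); Rr=x[b]+(55-g[b])/(g[b+1]-g[b]) if b+1<len(g) else np.nan
        out.append((v,round(L-u,2),round(Rr-u,2)))
    return out
E
python3 - <<'E'
from edge import *
from workcell import robot
r=R(LY);L=Ro.from_euler("z",-LY)
s3=dict(np.load("scene3.npz"));s4=dict(np.load("scene4.npz"))
print("shut",edges(s3,-35,147));print("y-1.1",edges(s4,-1.1,147))
robot.movel(tcp(lp(-37,2.6,172),r),vel=20);robot.pause(.3)
print(L.apply(np.array(robot.current_position())-LAMP).round(2),L.apply(robot.current_contact_force()).round(2))
c=robot.capture("scene");np.savez("scene5.npz",**c)
print("y1.5",edges(c,1.5,147),robot.current_time())
E
```

```text
shut [(201, np.float64(-4.89), np.float64(4.31)), (201, np.float64(-4.87), np.float64(4.34)), (200, np.float64(-4.87), np.float64(4.3)), (199, np.float64(-4.83), np.float64(4.18))]
y-1.1 [(192, np.float64(-5.19), np.float64(-2.49)), (191, np.float64(1.35), np.float64(3.63)), (190, np.float64(1.25), np.float64(3.65)), (190, np.float64(1.26), np.float64(3.66))]
[-36.93   1.47 153.13] [-1.56 -8.75  3.47]
y1.5 [(191, np.float64(-5.48), np.float64(-2.98)), (190, np.float64(1.28), np.float64(3.34)), (190, np.float64(1.3), np.float64(3.35)), (189, np.float64(1.34), np.float64(3.32))] 24.1167
```

Run:
```python
from edge import *
for n,y in((3,-35),(4,-1.1),(5,1.47)):
    c=dict(np.load(f"scene{n}.npz"));print(n,[tuple(map(float,e)) for z in(122,130) for e in edges(c,y,z)])
c=dict(np.load("scene5.npz"));print("px per mm",(proj(c,lp(-37,5,130))-proj(c,lp(-37,0,130)))/5)
```

```text
3 [(211.0, -10.77, -7.47), (210.0, -5.95, -2.27), (209.0, -5.72, -1.05), (208.0, -5.73, -0.14), (208.0, -5.71, -0.12), (207.0, -5.74, 0.95), (206.0, -5.71, 1.92), (205.0, -5.55, 3.22)]
4 [(201.0, -5.23, -2.22), (201.0, -5.22, -2.21), (200.0, -5.16, -1.12), (199.0, -5.14, -0.19), (198.0, -5.35, 0.86), (198.0, -5.34, 0.87), (197.0, -5.35, 1.72), (196.0, -5.28, 2.74)]
5 [(201.0, -4.54, -3.0), (200.0, -5.54, -1.75), (199.0, -5.43, -0.79), (198.0, -5.37, 0.2), (198.0, -5.36, 0.21), (197.0, -5.39, 1.08), (196.0, -5.19, 2.1), (195.0, -5.25, 2.69)]
px per mm [ 0.24838251 -0.27106651]
```

Run:
```python
from edge import *
from scipy.ndimage import map_coordinates as mc
from workcell import robot
def m(cs,y):
    c=cs[0];P=np.mean([k["pixels"].astype(float).mean(2) for k in cs],0)
    o=[]
    for z in np.arange(124,135,1.):
        u,v=proj(c,lp(-37,y,z));x=u+np.arange(-14,0,.05)
        g=mc(P,[np.full(len(x),v),x],order=1)
        lo=g[(x-u>-4.5)&(x-u<-3)].min();hi=np.median(g[(x-u<-8)&(x-u>-11)]);h=(lo+hi)/2
        i=np.where(g>h)[0];i=i[x[i]-u<-3.5][-1];o.append((x[i]-u,lo,hi))
    return np.median(o,0).round(2).tolist(),np.std([q[0] for q in o]).round(2)
ld=lambda n:dict(np.load(f"scene{n}.npz"))
now=[robot.capture("scene") for _ in range(8)]
print(m([ld(3)],-35),m([ld(0)],-35),m([ld(2)],-35),m([ld(4)],-1.1),m([ld(5)],1.47),m(now,1.47))
# rib positions on lamp top, lamp frame y: bright pixels in shut image
c=ld(3);P=c["pixels"].astype(float).mean(2)
ys=np.arange(-50,50,.25)
prof=np.mean([[mc(P,np.array(proj(c,lp(x,y,140.5)))[::-1][:,None],order=1)[0] for y in ys] for x in(-24,-21,-18)],0)
for y0 in(-35,0,35):
    k=abs(ys-y0)<8;w=np.clip(prof[k]-np.median(prof[k])-8,0,None);print("rib",y0,((w*ys[k]).sum()/w.sum()).round(2))
```

```text
([-6.1, 6.54, 134.4], np.float64(0.6)) ([-5.05, 3.98, 135.41], np.float64(0.03)) ([-4.65, 8.92, 34.08], np.float64(0.19)) ([-5.6, 3.39, 150.14], np.float64(0.15)) ([-5.65, 2.12, 152.76], np.float64(0.04)) ([-5.65, 5.02, 152.17], np.float64(0.04))
rib -35 -31.24
rib 0 3.49
rib 35 38.86
```

Run:
```python
from plan import *
from workcell import robot
r=R(LY);robot.movel(tcp(lp(-37,3.0,172),r),vel=20);robot.pause(.5)
print(robot.current_opening()*94,robot.current_finger_force(),robot.current_time())
print(robot.close_job())
```

```text
14.119679378814865 30.002305805683136 25.2667
the job is handed in; nothing more can be done
None
```

The job is handed in at about 25 s: the section stands upright and released on the foot plate before the window, placed while the shutter was shut, and the gripper is still holding the shutter at about half travel (my two estimates put it at roughly 34.5–35.4 mm of the 35 mm wanted).

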